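Index a porcelain cup to the third stop and hold it

ROBOT

A 7-joint arm with a two-finger parallel gripper is mounted at the origin on a cart in front of the work surface, level with it; the furniture and walls round the work are solid. World frame = base frame: x ahead of the robot, y to its left, z up, the work surface at z = 0. Lengths are in m, angles in rad, forces in N, time in s.
With the tool pointing down it reaches from about 0.425 to 0.825 m from the base axis. Payload 3.6 kg.
Tool frame: the origin (TCP) lies at the very end of the fingers, on their centre line; the grasp point (between the pads) lies 19 mm behind it; z points along the fingers, y is the direction in which the jaws open and shut (so a half turn about z gives the same grasp; the last joint's range is limited). The gripper opens to 85 mm and grips with 20 to 120 N. Pads are 22 mm wide; open, the fingers measure 114 mm over their backs; the gripper's body (76 mm by 85 mm) begins 54 mm behind the grasp point. The pads swing forward as they close: fully open they stand 13 mm farther back than shut.
Start: joints at [-1.151, 0.615, -0.013, 1.423, 0.008, 1.103, -0.04], TCP at [0.28, 0.586, 0.231] pointing down, gripper open.
Joint ranges: [-3.12, 3.12], [-0.3, 2.06], [-1.34, 1.32], [0.26, 2.42], [-1.36, 4.5], [0.01, 1.98], [-2.84, 2.84]. Speed limits (rad/s): [2.79, 2.79, 3.14, 3.14, 3.14, 3.14, 3.14].

INTERFACE

Orientations are given as a unit quaternion [x, y, z, w].
In Python, from rig import env gives the robot as it stands. The module is installed in compiled form; this text tells all that it offers.
- The arm moves only by the shell command python3 -m jog 'ROWS' [OPENING] [FORCE]. ROWS is JSON, one flat list of numbers, 4 for each row, row after row: the shift along the world's x, y, z in m, then the turn about the world's z in rad. In form: [dx, dy, dz, turn, dx, dy, dz, turn, ...]. A call has exactly 5 rows; each row shifts and turns the commanded pose from where the row before left it; what a row does not reach is not made up. A row lasts 1/8 s, in which the tool goes at most 62.5 mm and 10.7 degrees, less where a joint would pass 70% of its speed; a pose out of reach is approached as far as the arm can. A call is refused whole if a number of a shift passes 0.0625 or a number of a turn 0.188, either way. A call with a gripper value outside its range is refused whole. OPENING is the opening, from 0 (shut) to 1 (fully open), set as the call begins (- or left out, the last holds). The fingers move at their own pace and stop on an object; FORCE is the grip in N (left out, the last holds). Time passes only in rows, so rows that do not move let the fingers close, or fill a call up. It gives the time, the measured TCP pose, the force and the opening at its end, in the units of the state.
- env.state(): the state, without advancing time (a new reading comes with each control period).
- env.snapshot(name): name is "side" or "top" or "wrist"; returns the picture (384x512x3 uint8, blue, green, red); there is no depth.
- env.get_calibration(name): a dict with "K" (3x3 intrinsics, pixels), "distortion" ([k1, k2, p1, p2, k3] as OpenCV has them; the pictures are not rectified), "rvec" (rotation vector, rad) and "tvec" (3), from world to camera coordinates, as OpenCV has them. Camera axes: x right, y down, z forward; pixel columns grow to the right and rows downward; lengths in m; the calibration is good to about 2 mm. A picture is of the moment at which its call begins: read the wrist's pose just before it. get_calibration takes no time and is no camera call; for the wrist camera it gives the pose at the moment of the call.
- env.finish_job(): hands the job in, once; it reports no verdict.
Trained networks look in the newest picture that a camera, given by its name, has taken for a name from the list of things; names that differ only in an ending like _2 or _b are one class to them, and where a whole thing is asked for, a point or a joint stands for the part that bears it (a point fixed in the world has none). Each returns a list of dicts, best first, with "p" (0 to 1); they miss things now and then, are a little off and sometimes report something else, mostly with a low value. They report only what shows in the picture. A call takes as long as a camera call. They do not tell look-alikes from the thing itself.
- env.spot_in(name, camera): "xyz" ([x, y, z] in m, in the coordinates of the camera as it stood for that picture, good to about 4 mm: the middle of the surface that is visible of it).
The state is a dict: "time": time; "joint_pos": joint angles; "joint_vel": joint speeds; "tau": joint torques, N m; "position": TCP position; "tcp_rot": TCP orientation; "ft_force": force on the tool from outside, world axes, zero at the start; "ft_torque": the same for the moment, N m; "grip_width": finger opening in m.
Only numpy, scipy, OpenCV 4.12 (cv2) and the standard library are available. Lean on these libraries where they do the work, as an engineer would, in place of code of your own. Each camera call takes 0.05 s, during which the arm holds its last target. There are 200 camera calls.

TASK

Lift the index key up over the lips of its hanger and off it, and fit its slotted foot right down over the upright tang of the dividing stand. Turn the key anticlockwise (seen from above) back to the home stop, then clockwise, counting the clicks by feel, to the third stop and never past it, so that the cup on the wheel shows its next panel to the decorator. Finish while still gripping the key, seated on the tang at the third stop: do not let go, and leave the dish, prop and stamp round about where they are.

Things in the scene. Friction and masses are not known exactly. Their poses are not given: they have to be found in the camera images.
- hanger: Fixed key hanger; origin on the table below the hanging key, open front to its -x. Foot plate 110 x 90 x 12 mm. A steel lug, top face 100 mm up, has a 16 mm slot open to -x; its two prongs end in lips (18 to 25 mm in front of the origin) that rise 8 mm above that face. Nothing is higher. Raise the key 12 to 20 mm (at 27 its foot meets the lug from below), then draw it out along -x by 60 mm.
- hanger_slot (a point): The point of the hanger's slot, on the lug's top face 100 mm above the table and above the hanger's origin, where the key's collar rests; axes as the hanger's.
- key_grip (a point): Point in the flat dark wooden grip of the index key (loose, 220 g). Axes: the key's, z up. The grip is 46 mm long (key x), 14 thick (key y), and reaches 25 mm below and 21 mm above this point. Take it from above, fingers closing along key y. Just below it is a collar 28 mm across, 5 mm thick, which hangs on the hanger's lug, then a neck 12 mm across, then the foot.
- key_foot (a point): Centre of the underside of the key's foot, 84 mm below key_grip, same axes. The foot is a steel block 52 (key x) x 24 (key y) x 22 mm high; the slot in its underside is 38.7 (key x) x 8.7 (key y) mm, 19.5 mm deep, with a chamfered mouth.
- tang_foot (a point): On the spindle's upright axis at the shoulder on which the seated key's foot rests, 54 mm above the table; turns with the spindle; z up, x along the tang. The tang is a blade 36 mm long (x), 6 thick (y), 18 high, top edge and ends rounded. Key x goes along it, either way round, with about 1.3 mm of play each side and 4 degrees of free turn each way.
- index (a joint): Angle of the index spindle, rad, growing clockwise seen from above. Home is 0 (firm stop at -0.06). A spring ball drops into a notch every 22.5 degrees: first stop 0.393, second 0.785, third 1.178, fourth 1.571. Leaving a notch takes about 0.25 N m, then it snaps to the next. It starts at the first or second stop (seldom on the crest between); the wheel with the cup turns with it.
- dividing_stand: Fixed dividing stand: low grey body 130 (x) x 270 (y) x 36 mm, origin under its centre on the table, front to its -x. Index spindle 65 mm to its left (+y), with a dial under a pointer and the spring ball's housing (52 mm high) behind it. Work wheel 65 mm to its right (-y), carrying a fixed cup 66 mm across whose rim is 95 mm above the table.
- paint_dish: White saucer of green colour, 95 mm across, 18 mm high, loose, to be left alone; origin at the centre of its underside.
- kiln_prop: Small pale kiln prop, 29 mm across, 36 mm high, loose, to be left alone; origin at the centre of its underside.
- seal_stamp: Wooden stamp, 28 mm across, 64 mm high, loose, to be left alone; origin at the centre of its underside.
Things that resemble listed ones, but are neither listed nor needed, are in the scene too. Of the things like the part that bears key_grip, leave any that is blue; of the rest the larger one is meant.

How it is judged:
On the way, in this order (a step that is already met when the one before it is completed fails the run):
1. the key is off the hanger, in the gripper (horizontal distance between key_foot and hanger above 0.05 m and contact force between key and hanger below 0.1 N and contact force between the fingers and key above 1 N and height (world z) of key_foot above 0.03 m), for 0.1 s.
2. the key is seated on the tang (horizontal distance between key_foot and tang_foot below 0.004 m and z of key_foot in the frame of tang_foot below 0.004 m and angle between the x axis of key_foot and the x axis of tang_foot, either way round below 0.15 rad), for 0.1 s.
3. the spindle is turned back to the home stop with the key (value of joint index below 0.1 rad and horizontal distance between key_foot and tang_foot below 0.004 m and z of key_foot in the frame of tang_foot below 0.006 m and contact force between the fingers and key above 0.5 N), for 0.1 s.
At the end, for the whole second after the job is handed in: The spindle rests in the third notch from home (1.178 rad, within 0.1); the key is seated on the tang (foot within 5 mm of the shoulder, within 4 mm of the axis, along the tang within 0.15 rad, upright within 0.1 rad) and the fingers still grip it with more than 2 N (value of joint index between 1.078 and 1.278 rad and velocity of joint index between -0.1 and 0.1 rad/s and horizontal distance between key_foot and tang_foot below 0.004 m and z of key_foot in the frame of tang_foot below 0.005 m and angle between the x axis of key_foot and the x axis of tang_foot, either way round below 0.15 rad and contact force between the fingers and key above 2 N and angle between key_foot's own z axis and vertical below 0.1 rad); the arm keeps its last pose, push and grip.
It fails at once if the spindle is turned past the third stop (value of joint index above 1.374 rad).
It fails at once if the dish, prop or stamp is moved more than 20 mm (distance of any of paint_dish, kiln_prop, seal_stamp from where it was at the start of the episode above 0.02 m).
It also fails if it takes over 72 s, if anything falls off the work surface, if the arm or the gripper's body presses on something with over 40 N, if the wrist force passes 120 N, or if a joint passes its speed limit or range.

## Working session

There is one attempt and no reset: what is moved stays moved. The work goes in short steps, Python scripts to look and compute and a shell command to move; the robot and the scene stay as the last step left them, time stands still between calls to the robot, and variables do not carry over. Pictures are saved under pics/ and viewed, about 8 in all and at most 12, crops included, and the job is handed in when it is done.

```bash
mkdir -p pics && cat > h.py <<'E'
import numpy as np, cv2
from rig import env
def cam(n):
    c=env.get_calibration(n); R=cv2.Rodrigues(np.array(c["rvec"],float))[0]
    return np.array(c["K"],float),np.array(c["distortion"],float),R,np.array(c["tvec"],float).ravel()
def c2w(n,p,C=None):
    K,d,R,t=C or cam(n); return R.T@(np.array(p)-t)
def proj(n,P,C=None):
    K,d,R,t=C or cam(n)
    return cv2.projectPoints(np.array(P,float).reshape(-1,3),cv2.Rodrigues(R)[0],t,K,d)[0].reshape(-1,2)
def ray(n,uv,z,C=None):
    "pixel -> world point at height z"
    K,d,R,t=C or cam(n)
    u=cv2.undistortPoints(np.array(uv,float).reshape(-1,1,2),K,d).reshape(-1,2)
    D=np.c_[u,np.ones(len(u))]@R; o=-R.T@t
    return o+D*((z-o[2])/D[:,2])[:,None]
E
python3 - <<'E'
from h import *
ims=[]
for n in ("side","top"):
    im=env.snapshot(n); cv2.imwrite(f"pics/{n}0.png",im)
    for k in ("key_grip","hanger","dividing_stand","tang_foot","paint_dish","kiln_prop","seal_stamp"):
        for r in env.spot_in(k,n):
            w=c2w(n,r["xyz"]); print(n,k,round(r["p"],2),w.round(3),proj(n,w).round(0))
    print(n,"cam pos",(-cam(n)[2].T@cam(n)[3]).round(3))
print(env.state())
E
```

```text
side key_grip 0.83 [0.607 0.251 0.113] [[219. 233.]]
side key_grip 0.71 [0.632 0.137 0.059] [[221. 210.]]
side hanger 0.76 [0.614 0.261 0.011] [[217. 264.]]
side dividing_stand 0.82 [ 0.496 -0.111  0.032] [[285. 162.]]
side tang_foot 0.66 [ 0.487 -0.074  0.053] [[287. 165.]]
side paint_dish 0.7 [0.411 0.198 0.01 ] [[307. 255.]]
side kiln_prop 0.7 [0.434 0.328 0.039] [[293. 295.]]
side kiln_prop 0.4 [ 0.49  -0.071  0.054] [[286. 165.]]
side seal_stamp 0.56 [0.754 0.023 0.033] [[188. 182.]]
side cam pos [0.456 0.761 0.743]
top key_grip 0.69 [0.608 0.361 0.058] [[150. 178.]]
top key_grip 0.45 [0.609 0.24  0.147] [[192. 175.]]
top key_grip 0.43 [0.638 0.133 0.047] [[237. 169.]]
top hanger 0.56 [0.614 0.236 0.018] [[199. 179.]]
top dividing_stand 0.78 [ 0.503 -0.14   0.035] [[339. 222.]]
top tang_foot 0.73 [ 0.491 -0.074  0.059] [[315. 226.]]
top paint_dish 0.72 [0.411 0.209 0.011] [[208. 254.]]
top kiln_prop 0.6 [0.434 0.314 0.034] [[168. 245.]]
top kiln_prop 0.47 [0.408 0.207 0.011] [[209. 255.]]
top seal_stamp 0.48 [0.751 0.014 0.059] [[283. 127.]]
top cam pos [0.491 0.091 1.321]
{'time': 0.8, 'joint_pos': array([-1.15145865,  0.61486518, -0.01259696,  1.42338879,  0.00812276,
        1.10341631, -0.04038863]), 'joint_vel': array([ 0.00076483, -0.00142886, -0.00266533,  0.00027451, -0.00047819,
       -0.00013596,  0.00058981]), 'tau': array([-3.44891741e-04, -4.69056022e+01,  2.58857645e-01, -1.71331340e+01,
        1.01549918e-02,  1.58115927e-03,  4.93757526e-06]), 'position': array([0.28026317, 0.58644452, 0.23132358]), 'tcp_rot': array([ 2.21047255e-01,  9.75263098e-01, -1.18818656e-05, -9.77421962e-06]), 'ft_force': array([-0.04997961, -0.60121547, -0.098702  ]), 'ft_torque': array([-0.02834745, -0.01537252, -0.07781078]), 'grip_width': 0.08563967648238158}
```

```bash
python3 - <<'E'
from h import *
a=cv2.imread("pics/top0.png")[90:310,120:420]; b=cv2.imread("pics/side0.png")[120:340,140:370]
cv2.imwrite("pics/a1.png",cv2.resize(a,None,fx=2.6,fy=2.6,interpolation=cv2.INTER_CUBIC))
cv2.imwrite("pics/b1.png",cv2.resize(b,None,fx=2.7,fy=2.7,interpolation=cv2.INTER_CUBIC))
E
```

```text
(no output)
```

View pics/a1.png

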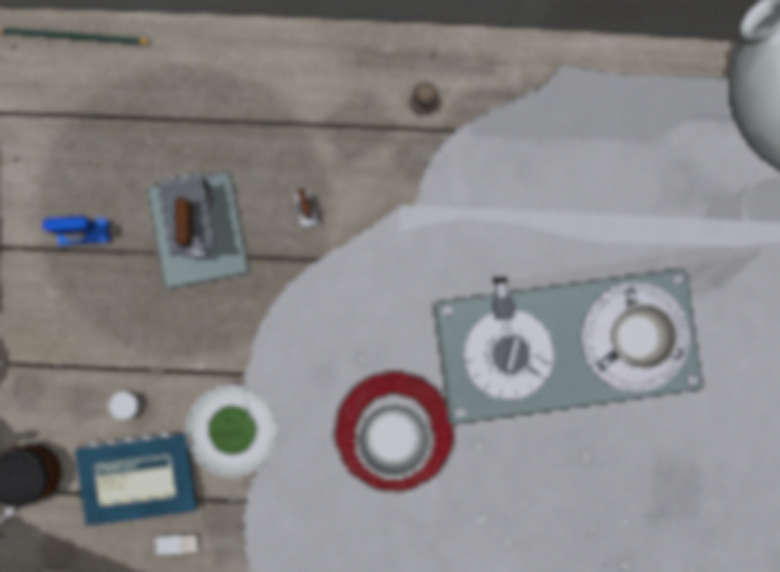

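View pics/b1.png

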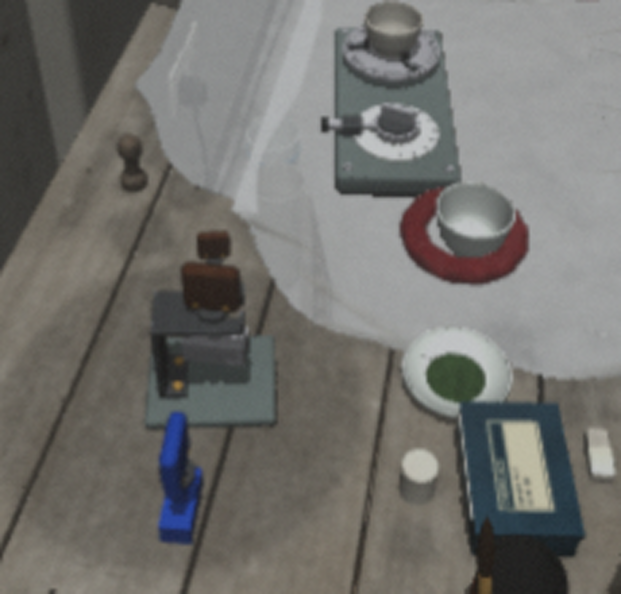

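The top picture shows the big brown key on the hanger at about (183,222) in the crop, with the hanger plate yawed about +0.15. The blue key is on the left at (75,228) and the small look-alike is at (305,205). The stand is at lower right, its tang disc at (511,355). The side picture confirms that the lug opens to about -x and the key hangs in it.

```bash
python3 -m jog '[0.032,-0.0345,0.007,0.059,0.032,-0.0345,0.007,0.059,0.032,-0.0345,0.007,0.059,0.032,-0.0345,0.007,0.059,0.032,-0.0345,0.007,0.059]' 1 && python3 -m jog '[0.032,-0.0345,0.007,0.059,0.032,-0.0345,0.007,0.059,0.032,-0.0345,0.007,0.059,0.032,-0.0345,0.007,0.059,0.032,-0.0345,0.007,0.059]' 1 && python3 - <<'E'
from h import *
s=env.state(); print(s["time"],s["position"],s["tcp_rot"],s["joint_pos"].round(2),s["ft_force"])
C=cam("wrist"); im=env.snapshot("wrist"); cv2.imwrite("pics/w1.png",im)
print("cam",(-C[2].T@C[3]).round(3), C[2][2].round(2))
for k in ("key_grip","hanger"):
    for r in env.spot_in(k,"wrist"):
        w=c2w("wrist",r["xyz"],C); print(k,round(r["p"],2),w.round(4),proj("wrist",w,C).round(0))
E
```

```text
time: 1.42
position: [0.4412, 0.4128, 0.2667]
tcp_rot: [0.074, 0.997, 0.0, 0.0]
ft_force: [0.7, 0.8, 0.3]
grip_width: 0.0856
time: 2.05
position: [0.6012, 0.2403, 0.3017]
tcp_rot: [-0.073, 0.997, 0.0, 0.0]
ft_force: [0.4, 0.6, -0.5]
grip_width: 0.0852
2.05 [0.60116958 0.24028157 0.30170359] [-7.30384570e-02  9.97329108e-01  9.41434100e-05  1.61433655e-04] [-0.34  0.56 -0.13  1.32  0.07  1.26  1.24] [ 0.36003105  0.64430741 -0.49350598]
cam [0.522 0.228 0.444] [ 0.31  0.05 -0.95]
key_grip 0.85 [0.6022 0.2426 0.1464] [[254. 169.]]
key_grip 0.83 [0.6048 0.3601 0.07  ] [[344. 168.]]
key_grip 0.82 [0.6338 0.1423 0.0453] [[178. 161.]]
hanger 0.79 [0.6023 0.246  0.0119] [[256. 145.]]
```

View pics/w1.png

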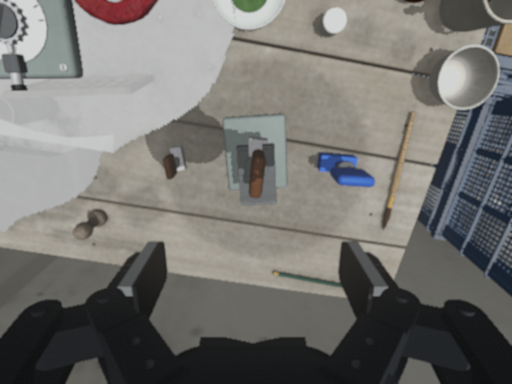

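The wrist picture shows the brown grip at about (257,172), its long axis nearly along the image's vertical, centred over the hanger plate. Next I measure its axis and the plate's yaw from the pixels.

```bash
python3 - <<'E'
from h import *
C=cam("wrist"); im=cv2.imread("pics/w1.png"); b,g,r=[im[...,i].astype(int) for i in range(3)]
m=((r-b>25)&(r<170)).astype(np.uint8); m[:140]=0;m[205:]=0;m[:,:240]=0;m[:,275:]=0
m=cv2.morphologyEx(m,cv2.MORPH_OPEN,np.ones((3,3)))
ys,xs=np.nonzero(m); print(len(xs),xs.min(),xs.max(),ys.min(),ys.max())
P=ray("wrist",np.c_[xs,ys],0.151,C)
rc=cv2.minAreaRect((P[:,:2]*1e3).astype(np.float32)); print("grip rect",rc, cv2.boxPoints(rc).round(0).tolist())
# plate
hsv=cv2.cvtColor(im,cv2.COLOR_BGR2HSV); print(im[125,235],im[180,232],hsv[125,235],im[125,215],im[180,282])
sub=im[100:215,215:300]; cv2.imwrite("pics/w1c.png",cv2.resize(sub,None,fx=7,fy=5.2,interpolation=cv2.INTER_CUBIC))
E
```

```text
361 250 262 158 197
grip rect ((611.9743041992188, 242.41867065429688), (41.637855529785156, 11.940360069274902), 1.6637171506881714) [[591.0, 248.0], [591.0, 236.0], [633.0, 237.0], [633.0, 249.0]]
[154 157 146] [136 139 129] [ 82  18 157] [75 83 87] [153 156 146]
```

View pics/w1c.png

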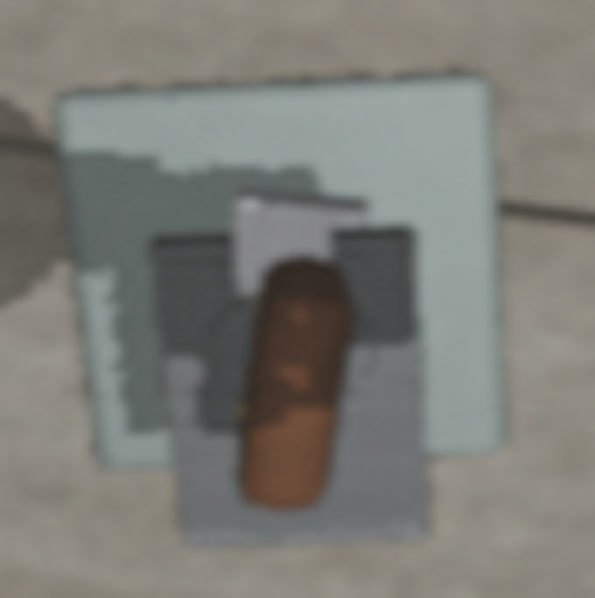

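The crop shows the grip from (310,265) to (285,505), the plate's corners, and the lug around it with the lips at the top, which is the -x side. Next I turn those points into world positions.

```bash
python3 - <<'E'
from h import *
C=cam("wrist")
# refetch: arm has not moved
f=lambda L,z: ray("wrist",np.array(L)/[7,5.2]+[215,100],z,C)[:,:2]
yaw=lambda a: np.arctan2(*(a[1]-a[0])[::-1])
for nm,L,z in [("plateL",[(60,97),(100,467)],.012),("plateR",[(490,80),(503,450)],.012),("plateTop",[(60,97),(490,80)],.012),("plateBot",[(100,467),(503,450)],.012),
 ("lips",[(155,240),(412,230)],.108),("lugback",[(183,545),(430,535)],.1),("lugL",[(170,360),(183,545)],.1),("lugR",[(420,345),(430,535)],.1),
 ("gripL",[(262,300),(243,490)],.151),("gripR",[(352,290),(332,480)],.151)]:
    p=f(L,z); print(nm,p.round(4).tolist(),yaw(p).round(3),(p.mean(0)).round(4))
E
```

```text
plateL [[0.5739, 0.1916], [0.6784, 0.2117]] 0.19 [0.6261 0.2017]
plateR [[0.5575, 0.2766], [0.6612, 0.2974]] 0.198 [0.6093 0.287 ]
plateTop [[0.5739, 0.1916], [0.5575, 0.2766]] 1.761 [0.5657 0.2341]
plateBot [[0.6784, 0.2117], [0.6612, 0.2974]] 1.769 [0.6698 0.2546]
lips [[0.5909, 0.2179], [0.583, 0.2585]] 1.762 [0.5869 0.2382]
lugback [[0.6642, 0.2314], [0.6557, 0.274]] 1.768 [0.66   0.2527]
lugL [[0.6195, 0.2235], [0.6642, 0.2314]] 0.174 [0.6419 0.2275]
lugR [[0.6102, 0.2648], [0.6557, 0.274]] 0.199 [0.633  0.2694]
gripL [[0.5916, 0.2355], [0.6304, 0.238]] 0.065 [0.611  0.2367]
gripR [[0.5879, 0.2478], [0.6265, 0.2507]] 0.075 [0.6072 0.2493]
```

The geometry agrees: the hanger has yaw 0.195 and origin about (0.611,0.243), and the key grip is at about (0.609,0.243) with yaw about 0.07. I descend and grip.

```bash
python3 -m jog '[0.002,0.001,-0.038,-0.02,0.002,0.001,-0.038,-0.02,0.002,0.001,-0.038,-0.02,0.002,0,-0.038,-0.015,0,0,-0.034,0]' 1 && python3 -m jog '[0,0,0,0,0,0,0,0,0,0,0,0,0,0,0,0,0,0,0,0]' 0 70 && python3 -m jog '[0,0,0,0,0,0,0,0,0,0,0,0,0,0,0,0,0,0,0,0]'
```

```text
time: 2.82
position: [0.607, 0.246, 0.1139]
tcp_rot: [-0.035, 0.999, 0.0, -0.001]
ft_force: [0.0, 0.5, -0.5]
grip_width: 0.0853
time: 3.45
position: [0.6092, 0.2452, 0.117]
tcp_rot: [-0.035, 0.999, 0.001, 0.001]
ft_force: [-0.3, 0.4, 4.6]
grip_width: 0.0135
time: 4.08
position: [0.6091, 0.2453, 0.117]
tcp_rot: [-0.035, 0.999, 0.001, 0.001]
ft_force: [-0.4, 0.5, 6.5]
grip_width: 0.0129
```

```bash
python3 -m jog '[0,0,0.004,0,0,0,0.004,0,0,0,0.004,0,0,0,0.004,0,0,0,0,0]' && python3 - <<'E'
from h import *
print(env.state()["ft_torque"],env.state()["tcp_rot"])
n="wrist";C=cam(n); im=env.snapshot(n); cv2.imwrite("pics/w2.png",im)
a=env.snapshot("side"); 
cv2.imwrite("pics/w2s.png",np.hstack([cv2.resize(im[60:290,130:400],(400,340)),cv2.resize(a[140:310,170:290],(400,567),interpolation=cv2.INTER_CUBIC)[:340] if 0 else cv2.resize(a[170:290,170:290],(340,340),interpolation=cv2.INTER_CUBIC)]))
E
```

```text
time: 4.7
position: [0.6084, 0.2445, 0.1316]
tcp_rot: [-0.035, 0.999, 0.0, 0.0]
ft_force: [0.6, 0.0, -1.9]
grip_width: 0.0131
[-0.01424384 -0.03912814  0.01768358] [-3.46155494e-02  9.99400674e-01  6.95652267e-05  2.25923879e-04]
```

View pics/w2s.png

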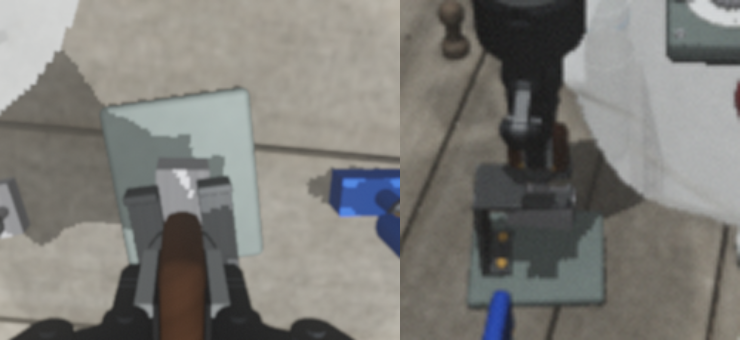

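The key is lifted about 14.5 mm and its 2 N weight is carried. The picture shows it clear above the lips, with the slot running towards -x. I draw it out along the hanger's -x.

```bash
python3 -m jog '[-0.01,-0.002,0,0,-0.014,-0.0028,0,0,-0.014,-0.0028,0,0,-0.015,-0.003,0,0,-0.015,-0.003,0,0]' && python3 -m jog '[-0.015,-0.003,0,0,0,0,0.03,0,0,0,0.05,0,0,0,0.03,0,0,0,0,0]'
```

```text
time: 5.42
position: [0.5389, 0.2306, 0.1313]
tcp_rot: [-0.035, 0.999, -0.0, -0.0]
ft_force: [0.5, 0.7, -2.4]
grip_width: 0.013
time: 6.05
position: [0.526, 0.2285, 0.2438]
tcp_rot: [-0.035, 0.999, 0.001, 0.003]
ft_force: [-0.0, -0.3, -2.5]
grip_width: 0.0134
```

```bash
python3 -m jog '[0.004,-0.05,0.002,0,0.004,-0.05,0.002,0,0.004,-0.05,0.002,0,0.004,-0.05,0.002,0,0.004,-0.05,0.002,0]' && python3 -m jog '[0.004,-0.05,0,0,0,0,0,0,0,0,0,0,0,0,0,0,0,0,0,0]' && python3 - <<'E'
from h import *
s=env.state(); print(s["position"],s["joint_pos"].round(2))
n="wrist";C=cam(n); im=env.snapshot(n); cv2.imwrite("pics/w3.png",im)
np.savez("C3.npz",K=C[0],d=C[1],R=C[2],t=C[3])
for k in ("tang_foot","key_foot","key_grip","dividing_stand"):
    for r in env.spot_in(k,n):
        w=c2w(n,r["xyz"],C); print(k,round(r["p"],2),w.round(4),proj(n,w,C).round(0))
u=proj(n,[0.49,-0.074,.06],C)[0].astype(int); print(u)
x0,y0=max(u[0]-60,0),max(u[1]-50,0); sub=im[y0:y0+100,x0:x0+120]; print(x0,y0)
cv2.imwrite("pics/w3c.png",cv2.resize(sub,None,fx=6,fy=6,interpolation=cv2.INTER_CUBIC))
E
```

```text
time: 6.68
position: [0.5436, -0.0236, 0.2492]
tcp_rot: [-0.035, 0.999, 0.0, -0.002]
ft_force: [1.0, 0.3, -2.5]
grip_width: 0.0131
time: 7.3
position: [0.5491, -0.0706, 0.251]
tcp_rot: [-0.036, 0.999, 0.0, -0.0]
ft_force: [-0.3, 0.2, -2.9]
grip_width: 0.0132
[ 0.54910225 -0.07063035  0.25101613] [ 0.14  0.45 -0.07  1.68  0.04  1.02  1.7 ]
tang_foot 0.56 [ 0.4878 -0.0793  0.0491] [[248. 103.]]
key_foot 0.76 [0.631  0.131  0.0408] [[402. 228.]]
key_foot 0.56 [ 0.5396 -0.0689  0.2772] [[258. 254.]]
key_grip 0.65 [0.6306 0.1338 0.0373] [[403. 227.]]
key_grip 0.56 [ 0.5367 -0.0701  0.2818] [[256. 253.]]
[253 105]
193 55
```

View pics/w3c.png

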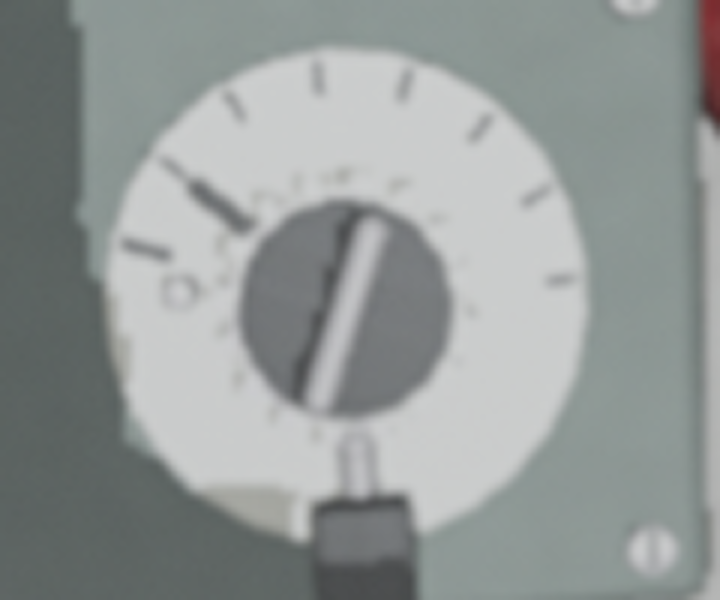

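The crop shows the tang as the bright strip from (375,222) to (317,408), on the round shoulder disc centred at about (347,308). The pointer and ball housing are at the bottom.

```bash
python3 - <<'E'
from h import *
D=np.load("C3.npz"); C=(D["K"],D["d"],D["R"],D["t"]); n="wrist"
f=lambda L,z: ray(n,np.array(L)/6+[193,55],z,C)[:,:2]
p=f([(375,222),(317,408)],.072); d=p[1]-p[0]; print("tang",p.round(4),np.linalg.norm(d),"yaw",np.arctan2(d[1],d[0]),p.mean(0).round(4))
p=f([(365,215),(315,407)],.072);print("width check",f([(336,308),(358,316)],.072).round(4))
# refine the tang by thresholding inside disc
im=cv2.imread("pics/w3.png"); g=cv2.cvtColor(im,cv2.COLOR_BGR2GRAY).astype(float)
yy,xx=np.mgrid[55:155,193:313]; cx,cy=193+347/6,55+310/6
m=(np.hypot(xx-cx,yy-cy)<16.5)
w=np.where(m,np.clip(g[55:155,193:313]-150,0,None),0)
print(g[int(cy)-2:int(cy)+3,int(cx)-8:int(cx)+9].astype(int))
pts=np.c_[xx[w>10],yy[w>10]]; P=ray(n,pts,.072,C)[:,:2]; ww=w[w>10]
c=np.average(P,axis=0,weights=ww); u,s,v=np.linalg.svd((P-c)*np.sqrt(ww)[:,None],full_matrices=False); print("pca",c.round(4),np.arctan2(v[0,1],v[0,0]),np.ptp((P-c)@v[0]),np.ptp((P-c)@v[1]))
print("disc .054 c",f([(243,308),(452,308),(347,202),(347,416)],.054).round(4).tolist())
for z in (.04,.045,.05): print("dial",z,f([(108,295),(586,295),(347,47),(347,543)],z).round(4).tolist())
E
```

```text
tang [[ 0.4755 -0.0727]
 [ 0.5075 -0.0805]] 0.0329372657819163 yaw -0.23878112702401924 [ 0.4915 -0.0766]
width check [[ 0.4902 -0.0783]
 [ 0.4912 -0.0744]]
[[120 121 122 120 110  96 117 156 182 192 187 164 135 121 120 121 122]
 [119 121 120 119 108 102 128 164 186 193 181 155 127 118 120 121 120]
 [118 119 116 110 101 108 140 173 190 191 175 146 123 117 120 121 121]
 [117 117 111  95  91 114 153 180 192 187 165 137 121 119 122 121 121]
 [119 117 109  89  90 126 162 185 192 182 156 129 120 122 121 122 121]]
pca [ 0.4906 -0.077 ] -0.2428925853286579 0.03237638130470662 0.0039011832783176076
disc .054 c [[0.4926, -0.0954], [0.4898, -0.0573], [0.4727, -0.0777], [0.5107, -0.075]]
dial 0.04 [[0.493, -0.1218], [0.4864, -0.0314], [0.4459, -0.0797], [0.5371, -0.0732]]
dial 0.045 [[0.4926, -0.1212], [0.4861, -0.032], [0.4462, -0.0797], [0.5362, -0.0733]]
dial 0.05 [[0.4923, -0.1205], [0.4859, -0.0326], [0.4465, -0.0796], [0.5352, -0.0733]]
```

The tang centre is at about (0.491,-0.077) with yaw -0.24. Next I check where the held key sits in the hand, by drawing the predicted grip and foot outlines on the wrist picture.

```bash
python3 - <<'E'
from h import *
from scipy.spatial.transform import Rotation as Rr
D=np.load("C3.npz"); C=(D["K"],D["d"],D["R"],D["t"]); n="wrist"
T=np.array([0.5491,-0.0706,0.2510]); th=2*np.arctan2(.999,-.036)-np.pi
print("key yaw",th)
R=Rr.from_euler("z",th).as_matrix()
im=cv2.imread("pics/w3.png"); x0,y0,s=200,130,6
sub=cv2.resize(im[y0:y0+100,x0:x0+120],None,fx=s,fy=s,interpolation=cv2.INTER_CUBIC)
def poly(L,c):
    P=T+np.array(L)@R.T; u=((proj(n,P,C)-[x0,y0]+.5)*s).astype(int); print(u.tolist())
    cv2.polylines(sub,[u.reshape(-1,1,2)],True,c,1)
box=lambda a,b,z:[(a,b,z),(a,-b,z),(-a,-b,z),(-a,b,z)]
poly(box(.023,.007,.034),(0,255,0)); poly(box(.026,.012,-.049),(0,255,255)); poly(box(.026,.012,-.071),(0,0,255)); 
cv2.imwrite("pics/w3d.png",sub)
E
```

```text
key yaw 0.07204089885837872
[[410, 1177], [224, 1177], [213, 629], [422, 629]]
[[417, 671], [216, 670], [208, 250], [426, 250]]
[[408, 588], [225, 588], [218, 201], [415, 201]]
```

View pics/w3d.png

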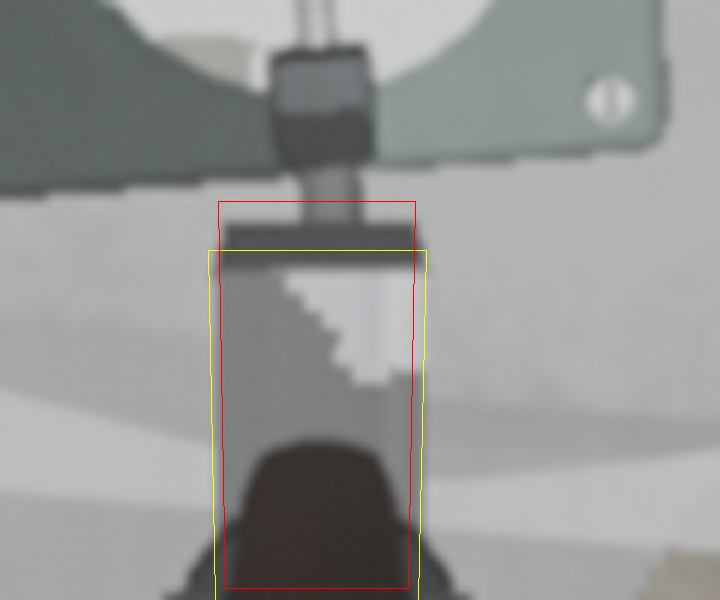

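The held foot shows clearly at the top of the red and yellow outlines. Its front edges are about 2 mm nearer +x than predicted (v 225/265 against 201/250) and about 0.4 mm to +y. So the TCP target is (0.489,-0.077) with a turn of -0.315.

```bash
python3 -m jog '[-0.015,-0.0016,-0.015,-0.063,-0.015,-0.0016,-0.02,-0.063,-0.015,-0.0016,-0.02,-0.063,-0.015,-0.0015,-0.02,-0.063,0,0,-0.01,-0.063]' && python3 -m jog '[0,0,0,0,0,0,0,0,0,0,0,0,0,0,0,0,0,0,0,0]' && python3 - <<'E'
from h import *
s=env.state(); print(s["position"].round(4),2*np.arctan2(s["tcp_rot"][1],s["tcp_rot"][0])-np.pi,s["joint_pos"].round(2),s["ft_force"],s["ft_torque"])
n="wrist"; C=cam(n); np.savez("C4.npz",K=C[0],d=C[1],R=C[2],t=C[3]); im=env.snapshot(n); cv2.imwrite("pics/w4.png",im)
x0,y0=186,90
cv2.imwrite("pics/w4c.png",cv2.resize(im[y0:y0+110,x0:x0+140],None,fx=5,fy=5,interpolation=cv2.INTER_CUBIC))
E
```

```text
time: 8.18
position: [0.4874, -0.0786, 0.1654]
tcp_rot: [0.124, 0.992, -0.0, -0.001]
ft_force: [0.1, 0.3, -1.8]
grip_width: 0.0132
time: 8.8
position: [0.4893, -0.0784, 0.1665]
tcp_rot: [0.122, 0.992, -0.0, 0.0]
ft_force: [-0.2, -0.2, -2.1]
grip_width: 0.013
[ 0.4893 -0.0784  0.1665] -0.24554746298862185 [ 0.11  0.46  0.01  1.94 -0.01  0.74  1.45] [-0.23674408 -0.17561368 -2.05493078] [0.01517058 0.00513968 0.00696887]
```

View pics/w4c.png

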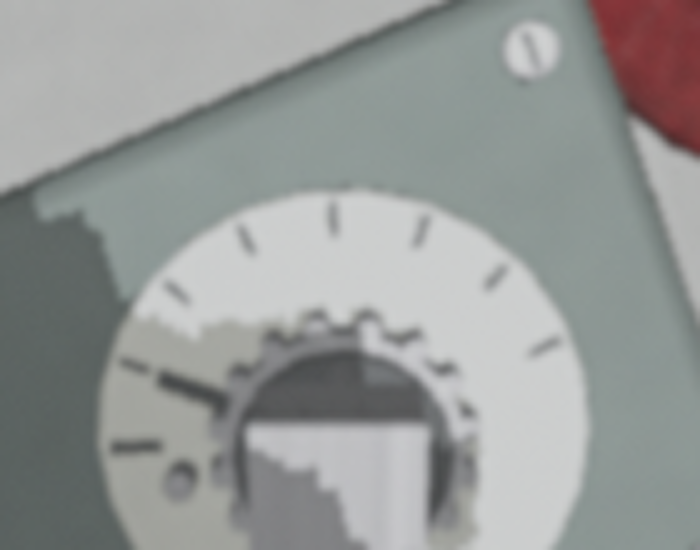

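The key is held over the disc. The dial is centred at u≈343 and the foot's front edge runs from 247 to 430 at v≈425. The measured y is 1.5 mm short of the target, so I check this against the picture.

```bash
python3 - <<'E'
from h import *
D=np.load("C4.npz"); C=(D["K"],D["d"],D["R"],D["t"]); n="wrist"
f=lambda L,z: ray(n,(np.array(L)+.5)/5-.5+[186,90],z,C)[:,:2]
th=-.2455; A=np.array([[np.cos(th),np.sin(th)],[-np.sin(th),np.cos(th)]])
T=np.array([.4893,-.0784]); k=lambda L,z:((f(L,z)-T)@A.T*1e3).round(1).tolist()
print("dial",k([(98,440),(588,440),(343,190)],.045)); print("disc",k([(235,455),(450,455),(343,348)],.054))
print("foot top",k([(247,425),(430,425)],.1175)); print("foot bottom front",k([(243,387),(430,387)],.0955))
print("tang est",((np.array([.4906,-.077])-T)@A.T*1e3))
E
```

```text
dial [[0.7, -43.2], [0.6, 46.6], [-44.8, 1.6]]
disc [[0.7, -17.5], [0.7, 20.7], [-18.8, 1.6]]
foot top [[-23.6, -11.5], [-23.6, 12.8]]
foot bottom front [[-22.9, -13.3], [-22.9, 14.1]]
tang est [0.92076279 1.67397607]
```

```bash
python3 -m jog '[-0.0015,0.0016,-0.006,0,0,0,-0.006,0,0,0,-0.006,0,0,0,0,0,0,0,0,0]' && python3 -m jog '[0,0,-0.003,0,0,0,-0.003,0,0,0,-0.002,0,0,0,0,0,0,0,0,0]' && python3 - <<'E'
from h import *
s=env.state(); print(s["position"].round(4),2*np.arctan2(s["tcp_rot"][1],s["tcp_rot"][0])-np.pi,s["ft_force"].round(1),s["ft_torque"].round(3))
E
```

```text
time: 9.48
position: [0.4878, -0.0769, 0.1483]
tcp_rot: [0.123, 0.992, -0.0, -0.0]
ft_force: [0.4, -0.5, -1.9]
grip_width: 0.0129
time: 10.1
position: [0.4878, -0.0769, 0.1403]
tcp_rot: [0.123, 0.992, -0.0, 0.0]
ft_force: [0.5, -1.3, -2.4]
grip_width: 0.0133
[ 0.4878 -0.0769  0.1403] -0.24580839651625874 [ 0.5 -1.3 -2.4] [ 0.034  0.033 -0.005]
```

No contact force yet, 3 mm below the nominal first contact, so the tang is probably entering the slot. I carry on down gently.

```bash
python3 -m jog '[0,0,-0.002,0,0,0,-0.002,0,0,0,-0.002,0,0,0,0,0,0,0,0,0]' && python3 -m jog '[0,0,-0.002,0,0,0,-0.002,0,0,0,-0.002,0,0,0,0,0,0,0,0,0]'
```

```text
time: 10.72
position: [0.4878, -0.0769, 0.1343]
tcp_rot: [0.123, 0.992, -0.0, 0.0]
ft_force: [1.3, 0.1, -1.4]
grip_width: 0.013
time: 11.35
position: [0.4878, -0.0769, 0.1283]
tcp_rot: [0.123, 0.992, -0.0, -0.0]
ft_force: [0.7, -0.4, -3.1]
grip_width: 0.0131
```

```bash
python3 -m jog '[0,0,-0.0015,0,0,0,-0.0015,0,0,0,0,0,0,0,0,0,0,0,0,0]' && python3 -m jog '[0,0,-0.001,0,0,0,0,0,0,0,-0.001,0,0,0,0,0,0,0,0,0]'
```

```text
time: 11.98
position: [0.4878, -0.0769, 0.1253]
tcp_rot: [0.123, 0.992, -0.0, 0.0]
ft_force: [0.6, -0.3, -2.1]
grip_width: 0.013
time: 12.6
position: [0.4881, -0.0769, 0.1248]
tcp_rot: [0.123, 0.992, -0.0, 0.001]
ft_force: [-1.3, -0.1, 11.0]
grip_width: 0.0132
```

The shoulder is met at z = 0.125 as expected, with 13 N of press, so the key is seated. I turn anticlockwise and move the TCP round the spindle axis, because the foot sits about 2.3 mm along key x from the TCP.

```bash
cat > st.py <<'E'
from h import *
s=env.state(); print("  yaw %.4f"%(2*np.arctan2(s["tcp_rot"][1],s["tcp_rot"][0])-np.pi),(s["position"]*1e3).round(1),"F",s["ft_force"].round(1),"M",s["ft_torque"].round(3),"w",s["grip_width"].round(4),"t",round(s["time"],2))
E
python3 st.py; python3 -m jog '[0,-0.0001,0,0.05,0,-0.0001,0,0.05,0,-0.0001,0,0.05,0,0,0,0,0,0,0,0]' >/dev/null; python3 st.py; python3 -m jog '[0,-0.0001,0,0.05,0,-0.0001,0,0.05,0,-0.0001,0,0.05,0,0,0,0,0,0,0,0]'>/dev/null; python3 st.py
```

```text
Traceback (most recent call last):
  File "st.py", line 2, in <module>
    s=env.state(); print("  yaw %.4f"%(2*np.arctan2(s["tcp_rot"][1],s["tcp_rot"][0])-np.pi),(s["position"]*1e3).round(1),"F",s["ft_force"].round(1),"M",s["ft_torque"].round(3),"w",s["grip_width"].round(4),"t",round(s["time"],2))
                                                                                                                                                                                    ^^^^^^^^^^^^^^^^^^^^^
AttributeError: 'float' object has no attribute 'round'
Traceback (most recent call last):
  File "st.py", line 2, in <module>
    s=env.state(); print("  yaw %.4f"%(2*np.arctan2(s["tcp_rot"][1],s["tcp_rot"][0])-np.pi),(s["position"]*1e3).round(1),"F",s["ft_force"].round(1),"M",s["ft_torque"].round(3),"w",s["grip_width"].round(4),"t",round(s["time"],2))
                                                                                                                                                                                    ^^^^^^^^^^^^^^^^^^^^^
AttributeError: 'float' object has no attribute 'round'
Traceback (most recent call last):
  File "st.py", line 2, in <module>
    s=env.state(); print("  yaw %.4f"%(2*np.arctan2(s["tcp_rot"][1],s["tcp_rot"][0])-np.pi),(s["position"]*1e3).round(1),"F",s["ft_force"].round(1),"M",s["ft_torque"].round(3),"w",s["grip_width"].round(4),"t",round(s["time"],2))
                                                                                                                                                                                    ^^^^^^^^^^^^^^^^^^^^^
AttributeError: 'float' object has no attribute 'round'
```

```bash
sed -i 's/s\["grip_width"\].round(4)/round(float(s["grip_width"]),4)/' st.py; python3 st.py; python3 -m jog '[0,-0.0001,0,0.05,0,-0.0001,0,0.05,0,0,0,0,0,0,0,0,0,0,0,0]' >/dev/null; python3 st.py
```

```text
yaw 0.0544 [489.2 -77.7 124.8] F [-2.   1.   9.5] M [0.219 0.311 0.316] w 0.0129 t 13.85
  yaw 0.1545 [489.3 -77.6 124.8] F [-0.1  0.6  8.2] M [ 0.041  0.194 -0.004] w 0.0132 t 14.47
```

```bash
for i in 1 2; do python3 -m jog '[0.0001,-0.0001,0,0.05,0,0,0,0,0,0,0,0,0,0,0,0,0,0,0,0]' >/dev/null; python3 st.py; done; python3 -m jog '[0.0001,-0.0001,0,0.05,0,0,0,0.0,0,0,0,0,0,0,0,0,0,0,0,0]' >/dev/null; python3 st.py
```

```text
yaw 0.2044 [489.4 -77.7 124.8] F [0.2 0.3 8. ] M [0.038 0.257 0.023] w 0.013 t 15.1
  yaw 0.2539 [489.4 -78.  124.8] F [-0.3  0.5  7.4] M [ 0.02   0.222 -0.031] w 0.0134 t 15.72
  yaw 0.3029 [489.5 -78.1 124.8] F [-1.1  0.3  9.4] M [-0.044  0.275 -0.182] w 0.0131 t 16.35
```

```bash
for i in 1 2; do python3 -m jog '[0.0001,-0.0001,0,0.04,0,0,0,0,0,0,0,0,0,0,0,0,0,0,0,0]' >/dev/null; python3 st.py; done
```

```text
yaw 0.3387 [489.6 -78.2 124.9] F [-1.1  0.2  9.1] M [ 0.123  0.223 -0.805] w 0.0129 t 16.98
  yaw 0.3730 [489.6 -78.2 124.9] F [1.  0.3 9.7] M [ 0.354  0.195 -1.663] w 0.0127 t 17.6
```

Firm stop at yaw about 0.3, where the moment rises at about 22 N m/rad, so the spindle started at the first stop and is now home. The tang yaws follow: home 0.150, then stops at -0.243, -0.635 and -1.028. I turn clockwise in small steps and watch the moment.

```bash
python3 -m jog '[0,0.0002,0,-0.08,0,0.0002,0,-0.08,-0.0001,0.0002,0,-0.08,-0.0001,0.0002,0,-0.08,0,0,0,0]'>/dev/null; python3 st.py; python3 -m jog '[0,0.0001,0,-0.05,0,0.0001,0,-0.05,0,0,0,0,0,0,0,0,0,0,0,0]'>/dev/null; python3 st.py;  python3 -m jog '[0,0.0001,0,-0.05,0,0,0,0,0,0,0,0,0,0,0,0,0,0,0,0]'>/dev/null; python3 st.py; python3 -m jog '[0,0.0001,0,-0.05,0,0,0,0,0,0,0,0,0,0,0,0,0,0,0,0]'>/dev/null; python3 st.py; python3 -m jog '[0,0.0001,0,-0.05,0,0,0,0,0,0,0,0,0,0,0,0,0,0,0,0]'>/dev/null; python3 st.py
```

```text
yaw 0.0638 [489.6 -77.5 124.8] F [-0.2  0.5  8.7] M [-0.063  0.118 -0.   ] w 0.0128 t 18.23
  yaw -0.0348 [489.6 -77.4 124.8] F [-1.1 -0.3  8.1] M [-0.01   0.162  0.159] w 0.0133 t 18.85
  yaw -0.0854 [489.6 -77.3 124.8] F [-0.   0.3  9. ] M [-0.064  0.222  0.059] w 0.0131 t 19.48
  yaw -0.1363 [489.5 -77.2 124.8] F [-0.6 -0.4  7.8] M [-0.046  0.195 -0.05 ] w 0.0135 t 20.1
  yaw -0.1860 [489.6 -77.2 124.8] F [-0.7 -0.1  9.5] M [-0.081  0.145 -0.002] w 0.013 t 20.73
```

```bash
for i in 1 2 3 4 5 6; do python3 -m jog '[0.0001,0.0001,0,-0.04,0,0,0,0,0,0,0,0,0,0,0,0,0,0,0,0]'>/dev/null; python3 st.py; done
```

```text
yaw -0.2260 [489.7 -77.2 124.8] F [-0.8 -0.4  8.6] M [-0.1    0.24  -0.012] w 0.0132 t 21.35
  yaw -0.2661 [489.8 -77.2 124.8] F [-0.9 -0.7  8.1] M [-0.174  0.186 -0.026] w 0.0128 t 21.98
  yaw -0.3061 [489.9 -77.2 124.8] F [-1.5 -0.6  7.8] M [-0.17   0.215 -0.017] w 0.0131 t 22.6
  yaw -0.3454 [490.  -77.  124.8] F [-0.1 -0.1  8.1] M [-0.131  0.21   0.124] w 0.0134 t 23.23
  yaw -0.3845 [490.  -76.9 124.8] F [-0.5 -0.8  8.9] M [-0.168  0.264  0.2  ] w 0.0131 t 23.85
  yaw -0.4251 [490.  -76.8 124.8] F [-0.  -0.7  8.4] M [-0.223  0.306  0.045] w 0.0134 t 24.48
```

Click one is confirmed: a free zone from -0.19 to -0.31, centred on -0.245, then resistance again. On towards the second stop.

```bash
python3 -m jog '[0.0001,0.0001,0,-0.05,0,0.0001,0,-0.05,0,0,0,0,0,0,0,0,0,0,0,0]'>/dev/null; python3 st.py; for i in 1 2 3 4 5; do python3 -m jog '[0.0001,0.0001,0,-0.05,0,0,0,0,0,0,0,0,0,0,0,0,0,0,0,0]'>/dev/null; python3 st.py; done
```

```text
yaw -0.5267 [489.9 -76.7 124.9] F [-1.3  0.1  8.7] M [-0.151  0.375 -0.11 ] w 0.0129 t 25.1
  yaw -0.5761 [490.1 -76.5 124.8] F [-0.8  0.3  9.3] M [-0.19   0.265  0.004] w 0.013 t 25.73
  yaw -0.6261 [490.4 -76.5 124.8] F [-1.  -1.2  9.1] M [-0.194  0.252  0.003] w 0.0127 t 26.35
  yaw -0.6760 [490.5 -76.4 124.8] F [0.8 0.6 8.4] M [-0.193  0.231  0.003] w 0.0135 t 26.98
  yaw -0.7262 [490.4 -76.7 124.8] F [ 0.4 -1.6  9. ] M [-0.351  0.358 -0.012] w 0.0131 t 27.6
  yaw -0.7748 [490.5 -76.6 124.8] F [ 0.2 -0.5  8.8] M [-0.338  0.349  0.231] w 0.0133 t 28.23
```

Second click confirmed, with a free zone from -0.58 to -0.73 and resistance starting at -0.77. Now the third, finishing at about -1.03 and no further.

```bash
for i in 1 2 3 4; do python3 -m jog '[0.0001,0.0001,0,-0.05,0,0,0,0,0,0,0,0,0,0,0,0,0,0,0,0]'>/dev/null; python3 st.py; done;  python3 -m jog '[0.0001,0.0001,0,-0.04,0,0,0,0,0,0,0,0,0,0,0,0,0,0,0,0]'>/dev/null; python3 st.py
```

```text
yaw -0.8255 [490.5 -76.6 124.8] F [-1.  -2.3  8.7] M [-0.359  0.402  0.117] w 0.0127 t 28.85
  yaw -0.8761 [490.6 -76.6 124.8] F [-0.4 -1.6  9.6] M [-0.403  0.426  0.046] w 0.0133 t 29.48
  yaw -0.9265 [490.3 -76.1 124.8] F [-0.9 -1.   9.5] M [-0.233  0.541 -0.012] w 0.0133 t 30.1
  yaw -0.9762 [490.7 -75.9 124.8] F [-1.1 -0.8  9.6] M [-0.169  0.339 -0.014] w 0.0132 t 30.73
  yaw -1.0161 [491.  -75.8 124.8] F [-0.5 -0.8  9.9] M [-0.166  0.337 -0.028] w 0.0134 t 31.35
```

```bash
python3 - <<'E'
from h import *
n="wrist"; C=cam(n); np.savez("C5.npz",K=C[0],d=C[1],R=C[2],t=C[3]); im=env.snapshot(n); cv2.imwrite("pics/w5.png",im)
# rectified view from above: dial plane z=.045, world x up, y left, 6 px/mm, for both pictures
def top(im,C):
    r=60; yy,xx=np.mgrid[0:360,0:360]; X=.4905+(180-yy)/3e3; Y=-.077+(180-xx)/3e3
    uv=proj(n,np.stack([X,Y,np.full(X.shape,.045)],-1),C).reshape(360,360,2).astype(np.float32)
    return cv2.remap(im,uv[...,0],uv[...,1],cv2.INTER_CUBIC)
D=np.load("C3.npz")
cv2.imwrite("pics/cmp.png",np.hstack([top(cv2.imread("pics/w3.png"),(D["K"],D["d"],D["R"],D["t"])),top(im,C)]))
E
```

```text
(no output)
```

View pics/cmp.png

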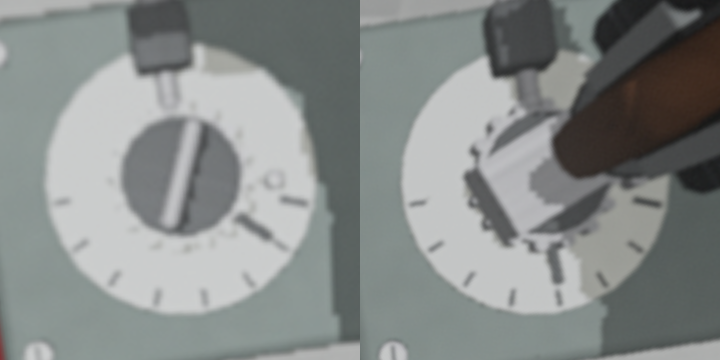

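In the rectified dial view, the turning mark was at tick 1 before (left picture, (255,228)). It now points at tick 3 from home (right picture, (555,265), tick at (558,297)). The foot is still down on the shoulder, so I hand in.

```bash
python3 st.py && python3 -c "
from rig import env
print(env.finish_job())"; python3 st.py
```

```text
yaw -1.0161 [491.  -75.8 124.8] F [ 0.1 -0.3  8.8] M [-0.131  0.293  0.009] w 0.0131 t 31.4
the job is handed in; nothing more can be done
None
the job is handed in; nothing more can be done
```

The job is handed in at 31.4 s, with the key still gripped and seated on the tang at the third stop. The rig gives no verdict, so this rests on my own checks.

**What I did:** I lifted the large brown key about 15 mm and drew it off the hanger along the hanger's -x. I then seated it on the tang and turned it anticlockwise to the firm home stop. From there I turned it clockwise through three clicks felt in the moment about the vertical.

**Last checks:**
- **Stop:** the dial mark moved from tick 1 at the start to tick 3. The tool yaw is -1.016, against -1.028 expected for the third notch, and the moment there is about zero.
- **Seating:** the TCP height is 124.8 mm, against 125 expected when seated. The fingers press the key down on the shoulder with about 11 N.
- **Grip:** the force was set to 70 N and the width is 13.1 mm. That is slightly less than the 14 mm given for the grip.
- **Small disagreement:** the foot sat about 2 mm along key x from where I first assumed it was in the hand. I corrected for that before fitting it and while turning.
- **Home stop:** I pressed on it to about 1.7 N m at the peak.
- **Dish, prop and stamp:** the arm kept clear of them, but I did not measure their positions again at the end.

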